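# Prop open the hood of the pump unit

### The job

The hood of the pump unit on the bench stands open on its stiff hinge only. Swing the unit's hinged prop rod up until its ball end stands below the V-shaped socket on the hood's side strap, then push the hood down onto it until the ball is fully seated in the socket and the rod holds the hood open.

Things in the scene. Friction and masses are not known exactly. Their poses are not given: they have to be found in the camera images.
- unit: Pump unit fixed to the bench: grey tray 400 (x) by 340 mm (y), deck 40 mm high, pump under a grey hood. Origin: centre of its underside; x points from its open front to the hood hinge at its rear, y to the rod's side, z up. A filter and a screwdriver lie on its front deck (y below +65 mm). The similar loose rod on the bench is a spare, not part of the job.
- prop_rod (a joint): Angle of the steel prop rod, rad: 0 level, tip towards the unit's +x; grows as the tip rises; starts 0 to 0.26, is 0.80 when seated. Swings in the plane y = +115 mm of the unit, 65 mm clear of the hood's side; pivot at x -185, z +80 mm. Shaft 10 mm thick, rubber grip sleeve 18 mm thick from 60 to 120 mm off the pivot. Stiff pivot (about 0.2 N m): it stays where left.
- rod_tip (a point): Centre of the 16 mm ball at the free end of the prop rod, 228 mm from its pivot.
- socket (a point): Where the ball's centre lies when fully seated. The socket is an inverted V of two smooth plates at 45 degrees, 36 mm wide (y), under the steel strap on the hood's +y side, in the rod's plane; its mouth, 64 mm wide along the hood, is 21 mm below this point, facing away from the hood's underside. Moves with the hood: z is the hood's upward normal, x runs along it to the hinge.
- hood (a joint): Hood angle, rad: 0 closed (level), grows as the front rises; starts 0.91 to 1.03, is 0.70 on the seated rod. Axis along the unit's y at x +140, z +130 mm. Panel 6 mm thick, mid-plane through the axis, 5 to 220 mm from it, y -150 to +50 mm; strap on top 175 to 225 mm from the axis, y -40 to +135 mm; socket 200 mm out, 20 mm below mid-plane. Stays at any angle; 2 to 5 N at its front lowers it.

How it is judged:
By the outcome, as a careful person would: the job done as asked, in the order asked, and still so for the second after the job is handed in, with the robot touching nothing.
It also fails if it takes over 45 s, if anything falls off the work surface, if the arm or the gripper's body presses on something with over 40 N, if the wrist force passes 120 N, or if a joint passes its speed limit or range.

### The arm

A 6-joint arm with a two-finger parallel gripper is mounted at the origin on the work surface. World frame = base frame: x ahead of the robot, y to its left, z up, the work surface at z = 0. Lengths are in m, angles in rad, forces in N, time in s.
With the tool pointing down it reaches from about 0.3 to 0.875 m from the base axis. Payload 6.4 kg.
Tool frame: the origin (TCP) lies at the centre of the arm's flange, where the gripper is bolted on; the fingertips stand 173 mm ahead of it and the grasp point (between the pads) lies 155 mm ahead of it (ctrl.pinch_z is the distance from the TCP to the grasp point, in m); z points along the fingers, y is the direction in which the jaws open and shut (so a half turn about z gives the same grasp; the last joint's range is limited). The gripper opens to 85 mm and grips with 20 to 120 N. Pads are 22 mm wide; open, the fingers measure 114 mm over their backs; the gripper's body (76 mm by 85 mm) begins 54 mm behind the grasp point. The pads swing forward as they close: fully open they stand 13 mm farther back than shut.
Start: joints at [-1.51, 0.181, 1.607, -0, 1.354, -0.206], TCP at [0.152, -0.555, 0.405] pointing down, gripper open.
Joint ranges: [-2.99, 2.99], [-0.89, 2.07], [0.3, 2.58], [-1.14, 4.28], [0, 2.63], [-3.12, 3.12]. Speed limits (rad/s): [2.57, 2.57, 3.01, 3.14, 3.14, 3.14].

### API

Orientations are given as a unit quaternion [w, x, y, z].
In Python, from bench import ctrl gives the robot as it stands.
- The arm moves only by the tool drive_tool, never from a script. Its argument "commands" is a list that holds one entry, the list of rows, each a list of 7 numbers: the shift along the tool's x, y, z in units of 50 mm (1.0 is 50 mm), then the turn, a rotation vector about the tool's x, y, z in units of 8 degrees (1.0 is 8 degrees), then the closure in counts, from 0 (fully open) to 255 (shut). A call has 1 to 10 rows; each row shifts and turns the commanded pose from where the row before left it, along the tool's axes as they then stand; what a row does not reach is not made up. A row lasts 1/10 s, in which the tool goes at most 50 mm and 8.59 degrees, less where a joint would pass 70% of its speed; a pose out of reach is approached as far as the arm can. A call is refused whole if a number of a shift passes 1 or a number of a turn 1, either way. A call with a gripper value outside its range is refused whole. The fingers move at their own pace and stop on an object; the grip force is fixed at half the most. Time passes only in rows, so rows that do not move let the fingers close. It gives the time, the measured TCP pose, the force and the opening at its end, in the units of the state.
- ctrl.get_obs(): the state, without advancing time (a new reading comes with each control period).
- ctrl.camera(name): name is "scene" or "top" or "wrist"; returns a dict with "pixels" (480x640x3 uint8, red, green, blue), "depth" (480x640 float32, m along the optical axis (not along the pixel's ray), 0 where there is no reading), "intrinsics" (3x3 intrinsics, pixels), "R" (3x3) and "t" (3): a world point X has camera coordinates R X + t; the wrist camera has in their place "tool_from_camera" (4x4, takes a point from camera to tool coordinates, whose origin is the TCP and whose axes are the flange's). Camera axes: x right, y down, z forward; pixel columns grow to the right and rows downward; lengths in m; the calibration is good to about 2 mm. A picture is of the moment at which its call begins: read the wrist's pose just before it.
- ctrl.hand_in(): hands the job in, once; it reports no verdict.
The state is a dict: "time_s": time; "q": joint angles; "dq": joint speeds; "joint_efforts": joint torques, N m; "eef_pos": TCP position; "eef_rot": TCP orientation; "wrist_force": force on the tool from outside, world axes, zero at the start; "torque": the same for the moment, N m; "opening": opening from 0.0 (shut) to 1.0 (fully open).
Only numpy, scipy, OpenCV 4.12 (cv2) and the standard library are available. Lean on these libraries where they do the work, as an engineer would, in place of code of your own. Each camera call takes 0.05 s, during which the arm holds its last target. There are 200 camera calls.

## Working session

There is one attempt and no reset: what is moved stays moved. The work goes in short steps, Python scripts to look and compute and a tool call to move; the robot and the scene stay as the last step left them, time stands still between calls to the robot, and variables do not carry over. Pictures are saved under pics/ and viewed, about 8 in all and at most 12, crops included, and the job is handed in when it is done.

Besides the shell and the picture viewer there is one more tool, called after "Emit:" in YAML: its name, and indented under it one key for each argument. drive_tool: Moves the arm, as the interface text tells. Its arguments: {"type":"object","properties":{"commands":{"type":"array","items":{"type":"array","items":{"type":"array","items":{"type":"number"}}}}},"required":["commands"]}

```bash
mkdir -p pics; ls
python3 - <<'E'
from bench import ctrl
import cv2,numpy as np
o=ctrl.get_obs();print(o)
for n in("scene","top"):
    c=ctrl.camera(n);cv2.imwrite(f"pics/{n}0.png",c["pixels"][...,::-1]);np.savez(f"{n}0.npz",**c)
    print(n,c["intrinsics"],c["R"],c["t"])
c=ctrl.camera("wrist");np.savez("wrist0.npz",**c);print(c["tool_from_camera"])
E
```

```text
pics
{'time_s': 0.0, 'q': array([-1.51027414e+00,  1.81585189e-01,  1.60798793e+00, -3.72677113e-07,
        1.35379119e+00, -2.06289717e-01]), 'dq': array([-0.00031431,  0.00131571, -0.00086296,  0.00070153, -0.00133716,
        0.0031046 ]), 'joint_efforts': array([-8.03264684e-04, -4.44864857e+01, -3.51347065e+01, -3.11924559e-04,
        8.99111910e-03, -3.20766922e-06]), 'eef_pos': array([ 0.1516106 , -0.55440079,  0.40376876]), 'eef_rot': array([-8.83488048e-04,  9.91114221e-01,  1.33010587e-01,  6.43237768e-05]), 'wrist_force': array([ 0.31235564, -0.40269382,  0.09283178]), 'torque': array([-0.03866447, -0.05813487, -0.00206914]), 'opening': 0.9991122343183937}
scene [[540.64433867   0.         314.53185139]
 [  0.         540.64433867 252.24533705]
 [  0.           0.           1.        ]] [[-0.87392309  0.48606183 -0.00152503]
 [ 0.33142906  0.59359759 -0.73334622]
 [-0.35554635 -0.64139364 -0.67985366]] [ 0.54914458 -0.11967043  1.17988293]
top [[452.70741462   0.         324.51245083]
 [  0.         452.70741462 241.83836789]
 [  0.           0.           1.        ]] [[ 0.0209219  -0.99977293  0.00404546]
 [-0.99446418 -0.02122722 -0.10290963]
 [ 0.10297213 -0.00187    -0.99468248]] [-0.06456634  0.61768658  0.7463446 ]
[[ 3.03088875e-04 -9.46648042e-01 -3.22269132e-01  8.29694554e-02]
 [ 9.99998885e-01  7.58201901e-04 -1.28669416e-03  6.98612670e-04]
 [ 1.46239157e-03 -3.22268382e-01  9.46647216e-01  3.07796637e-02]
 [ 0.00000000e+00  0.00000000e+00  0.00000000e+00  1.00000000e+00]]
```

View pics/scene0.png

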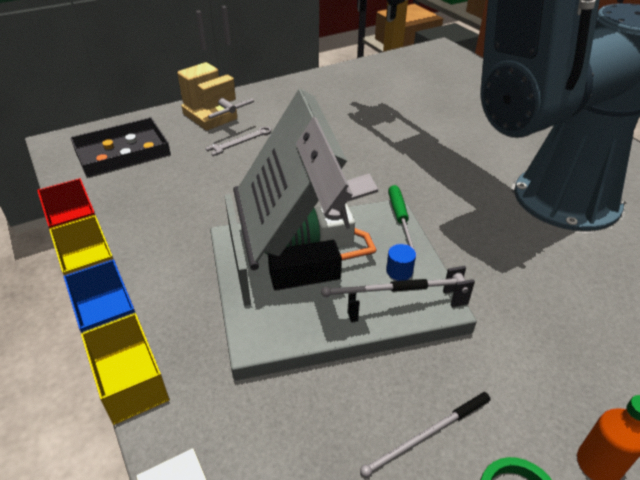

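View pics/top0.png

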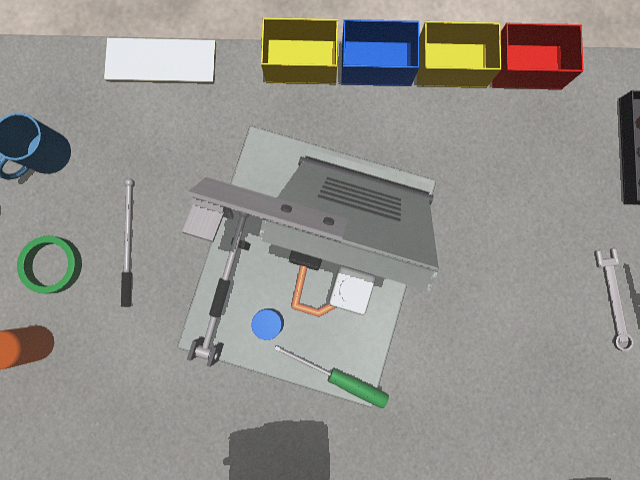

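The scene view shows the open hood with its strap and socket (340,185), the hinged rod from pivot (460,285) to ball (327,292) with its grip at (410,285), and the spare rod loose at (425,435). The top view shows tray corners at about (250,126), (435,180), (380,405) and (180,348), with the rod's pivot at (205,350) and its grip at (220,297).

```bash
cat > h.py <<'E'
import numpy as np,cv2
from scipy.spatial.transform import Rotation as Ro
def cloud(c,R=None,t=None):
    d=c["depth"];v,u=np.mgrid[:480,:640];K=c["intrinsics"]
    P=np.stack([(u-K[0,2])/K[0,0]*d,(v-K[1,2])/K[1,1]*d,d],-1)
    if "tool_from_camera" in c:
        T=c["tool_from_camera"];P=P@T[:3,:3].T+T[:3,3];return P@R.T+t
    return (P-c["t"])@c["R"]
def rot(o): return Ro.from_quat(np.roll(o["eef_rot"],-1)).as_matrix()
E
python3 - <<'E'
from h import *
out=[]
for n in("top","scene"):
    c=dict(np.load(n+"0.npz"));P=cloud(c);ok=(c["depth"]>0)
    m=(ok&(abs(P[...,2]-.04)<.008)&(P[...,0]>.25)&(P[...,0]<.85)).astype(np.uint8)
    m=cv2.morphologyEx(m,cv2.MORPH_OPEN,np.ones((3,3)))
    _,l,s,_=cv2.connectedComponentsWithStats(m);k=1+s[1:,4].argmax();Q=P[l==k]
    r=cv2.minAreaRect(Q[:,:2].astype(np.float32)*1000);print(n,r,np.median(Q[:,2]));
    print(cv2.boxPoints(r))
E
```

```text
top ((505.43402099609375, -27.250396728515625), (294.5984802246094, 250.319091796875), 74.46067810058594) 0.04012313469741846
[[ 345.38803  -135.63518 ]
 [ 586.5571   -202.69557 ]
 [ 665.48       81.134384]
 [ 424.3109    148.19478 ]]
scene ((581.1641845703125, -22.8834228515625), (343.44598388671875, 400.1947937011719), 74.40570068359375) 0.039201324734000974
[[ 342.26923  -134.4942  ]
 [ 727.7326   -242.07614 ]
 [ 820.05914    88.727356]
 [ 434.59576   196.3093  ]]
```

```bash
cat >> h.py <<'E'
yaw=np.deg2rad(-15.58);C=np.array([.5805,-.0235,0])
U=np.array([[np.cos(yaw),-np.sin(yaw),0],[np.sin(yaw),np.cos(yaw),0],[0,0,1]])
def unit(P): return (P-C)@U
def world(p): return U@np.array(p)+C
def angles(c,P):
    p=unit(P);ok=c["depth"]>0;x,y,z=p[...,0],p[...,1],p[...,2]
    a=np.arctan2(z-.13,.14-x);r=np.hypot(z-.13,.14-x)
    m=ok&(abs(y+.05)<.09)&(r>.06)&(r<.17)&(a>.4)&(a<1.3)
    if m.sum()>50:
        l=np.polyfit(r[m],(a*r)[m],1);print("hood pts",m.sum(),"ang med",np.median(a[m]),"corr top", np.median(a[m]-.003/r[m]))
    m=ok&(abs(y-.115)<.02)&(z>.06)&(x>-.16)&(x<.06)&(r>0)&(np.hypot(x+.185,z-.08)<.245)
    q=p[m]
    if len(q)>30:
        vx,vz,x0,z0=cv2.fitLine(q[:,[0,2]].astype(np.float32),cv2.DIST_HUBER,0,.01,.01).ravel()
        ly=np.polyfit(q[:,0],q[:,1],1)
        t=np.arctan2(q[:,2]-.08,q[:,0]+.185)
        print("rod",m.sum(),"ang",np.arctan(vz/vx),np.median(t),"y at x=-.1,0:",np.polyval(ly,[-.1,0]), "far",np.hypot(q[:,0]+.185,q[:,2]-.08).max())
E
python3 - <<'E'
from h import *
for n in("top","scene"):
    c=dict(np.load(n+"0.npz"));angles(c,cloud(c))
print(world([-.185,.115,.08]),world([0.04,.115,.08]))
E
```

```text
hood pts 4404 ang med 1.0421034850641218 corr top 1.016347263468822
rod 1146 ang 0.13674729 0.17187795972125652 y at x=-.1,0: [0.11295232 0.11272242] far 0.2331024261846979
hood pts 3333 ang med 1.0159806096127457 corr top 0.990207165111319
rod 1188 ang 0.11987992 0.15514589338155102 y at x=-.1,0: [0.11891629 0.11806405] far 0.23680263560335937
[0.43318468 0.13696245 0.08      ] [0.64991737 0.07653114 0.08      ]
```

Emit:
drive_tool:
  commands:
    - [[0,0,0,0,0,-0.98,0],[0,0,0,0,0,-0.98,0],[0,0,0,0,0,-0.98,0],[0,0,0,0,0,-0.98,0],[0,0,0,0,0,-0.98,0],[0,0,0,0,0,-0.98,0],[0,0,0,0,0,-0.98,0],[0,0,0,0,0,-0.98,0],[0,0,0,0,0,-0.98,0],[0,0,0,0,0,-0.98,0]]

```text
time_s: 1.15
eef_pos: [0.1516, -0.5545, 0.4043]
eef_rot: [-0.0, 0.682, 0.731, 0.0]
wrist_force: [-0.4, 0.1, -0.4]
opening: 1.001
```

Emit:
drive_tool:
  commands:
    - [[0,0,0,0,0,-0.98,0],[0,0,0,0,0,-0.98,0],[0,0,0,0,0,-0.98,0],[0,0,0,0,0,-0.98,0],[0,0,0,0,0,-0.98,0],[0,0,0,0,0,-0.98,0],[0,0,0,0,0,-0.98,0],[0,0,0,0,0,-0.98,0],[0,0,0,0,0,-1.0,0],[0,0,0,0,0,0,0]]

```text
time_s: 2.15
eef_pos: [0.1516, -0.5546, 0.4044]
eef_rot: [-0.0, 0.135, 0.991, 0.0]
wrist_force: [1.1, 0.1, -0.8]
opening: 0.995
```

Emit:
drive_tool:
  commands:
    - [[-0.22,0.96,0,0,0,0,100],[-0.22,0.96,0,0,0,0,100],[-0.22,0.96,0,0,0,0,100],[-0.22,0.96,0,0,0,0,100],[-0.22,0.96,0,0,0,0,100],[-0.22,0.96,0,0,0,0,100],[-0.22,0.96,0,0,0,0,100],[-0.22,0.96,0,0,0,0,100],[-0.22,0.96,0,0,0,0,100],[-0.22,0.96,0,0,0,0,100]]

```text
time_s: 3.15
eef_pos: [0.387, -0.1199, 0.405]
eef_rot: [0.0, 0.138, 0.99, -0.0]
wrist_force: [0.7, -0.8, 0.6]
opening: 0.613
```

Emit:
drive_tool:
  commands:
    - [[-0.22,0.96,0,0,0,0,100],[-0.22,0.96,0,0,0,0,100],[-0.22,0.96,0,0,0,0,100],[-0.22,0.96,0,0,0,0,100],[-0.22,0.96,0,0,0,0,100],[0,0,0,0,0,0,100],[0,0,0,0,0,0,100]]

```text
time_s: 3.85
eef_pos: [0.504, 0.0955, 0.4041]
eef_rot: [-0.001, 0.136, 0.991, -0.0]
wrist_force: [0.1, -0.8, 0.0]
opening: 0.608
```

Run:
```python
from h import *
from bench import ctrl
o=ctrl.get_obs();c=ctrl.camera("wrist");np.savez("wrist1.npz",**c)
cv2.imwrite("pics/w1.png",c["pixels"][...,::-1])
P=cloud(c,rot(o),o["eef_pos"]);print(o["q"],o["opening"],unit(o["eef_pos"]),rot(o).T@U)
angles(c,P)
p=unit(P);m=(c["depth"]>0)&(abs(p[...,1]-.115)<.04)&(abs(p[...,0]+.1)<.02)&(p[...,2]>.07)&(p[...,2]<.13)
print(m.sum(),p[m].min(0),p[m].max(0),np.median(p[m],0))
b=cv2.inRange(cv2.cvtColor(c["pixels"],cv2.COLOR_RGB2HSV),(100,120,40),(130,255,255))>0
print("filter",p[b].min(0),p[b].max(0)) if b.any() else 0
```

```text
[-4.42313620e-02  4.22596349e-02  1.76074653e+00 -4.06426726e-04
  1.33994802e+00 -1.34276741e+00] 0.6075403765753845 [-0.10561797  0.09414025  0.40410255] [[-9.99999205e-01  2.45144839e-04  1.23688728e-03]
 [ 2.44287721e-04  9.99999730e-01 -6.93067287e-04]
 [-1.23705685e-03 -6.92764579e-04 -9.99998995e-01]]
rod 13454 ang -1.3199533 1.2382527489879287 y at x=-.1,0: [0.11604246 0.11394884] far 0.24499694698864402
986 [-0.11999606  0.10479639  0.0878827 ] [-0.08003055  0.12273508  0.10453745] [-0.10025085  0.11301649  0.09858029]
filter [-0.18826144  0.00857712 -0.4308689 ] [0.83281733 1.12132679 0.37342447]
```

Emit:
drive_tool:
  commands:
    - [[-0.1,0.4,0,0,0,0,100],[0,0,0.7,0,0,0,100],[0,0,0.7,0,0,0,100],[0,0,0.7,0,0,0,100],[0,0,0.7,0,0,0,100],[0,0,0.4,0,0,0,100],[0,0,0,0,0,0,100],[0,0,0,0,0,0,100]]

```text
time_s: 4.7
eef_pos: [0.5144, 0.1112, 0.2453]
eef_rot: [-0.0, 0.137, 0.991, -0.0]
wrist_force: [0.7, -0.1, 0.9]
opening: 0.608
```

Emit:
drive_tool:
  commands:
    - [[0,0,0,0,0,0,255],[0,0,0,0,0,0,255],[0,0,0,0,0,0,255],[0,0,0,0,0,0,255],[0,0,0,0,0,0,255]]

```text
time_s: 5.2
eef_pos: [0.5152, 0.113, 0.2461]
eef_rot: [0.002, 0.136, 0.991, 0.001]
wrist_force: [3.1, 4.5, 1.4]
opening: 0.191
```

Run:
```python
from h import *
from bench import ctrl
o=ctrl.get_obs();print(o["opening"],o["wrist_force"],unit(o["eef_pos"]))
c=ctrl.camera("scene");cv2.imwrite("pics/s1.png",cv2.resize(c["pixels"][80:400,150:600,::-1],(800,569)))
```

```text
0.19069970389509452 [3.12027649 4.54524634 1.35754367] [-0.09957195  0.11392419  0.24613253]
```

View pics/s1.png

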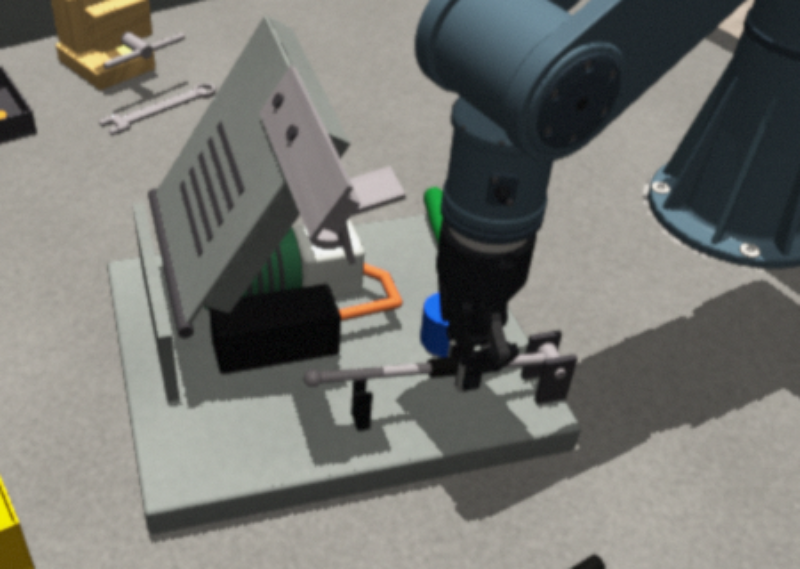

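Emit:
drive_tool:
  commands:
    - [[0.229,0,-0.108,0,-0.485,0,255],[0.229,0,-0.108,0,-0.485,0,255],[0.229,0,-0.108,0,-0.485,0,255]]

```text
time_s: 5.55
eef_pos: [0.4808, 0.1226, 0.2598]
eef_rot: [0.104, 0.135, 0.985, -0.013]
wrist_force: [3.4, 2.2, -1.1]
opening: 0.191
```

Emit:
drive_tool:
  commands:
    - [[0.229,0,-0.108,0,-0.485,0,255],[0.229,0,-0.108,0,-0.485,0,255],[0.229,0,-0.108,0,-0.485,0,255],[0.229,0,-0.108,0,-0.485,0,255],[0.229,0,-0.108,0,-0.485,0,255],[0.229,0,-0.108,0,-0.485,0,255],[0.229,0,-0.108,0,-0.485,0,255],[0,0,0,0,0,0,255],[0,0,0,0,0,0,255]]

```text
time_s: 6.45
eef_pos: [0.3965, 0.146, 0.263]
eef_rot: [0.331, 0.127, 0.934, -0.044]
wrist_force: [2.5, 4.8, 1.8]
opening: 0.19
```

Run:
```python
from h import *
from bench import ctrl
o=ctrl.get_obs();print(o["opening"],o["wrist_force"],unit(o["eef_pos"]),o["q"])
for n in ("scene","top"):
    c=ctrl.camera(n);np.savez(n+"2.npz",**c);p=unit(cloud(c));r=np.hypot(p[...,0]+.185,p[...,2]-.08)
    t=np.arctan2(p[...,2]-.08,p[...,0]+.185)
    m=(c["depth"]>0)&(abs(p[...,1]-.115)<.015)&(r>.14)&(r<.238)&(t>.5)&(t<1.1)
    print(n,m.sum(),np.median(t[m]),np.percentile(t[m],[10,90]),r[m].max());angles(c,cloud(c))
    if n=="scene":cv2.imwrite("pics/s2.png",cv2.resize(c["pixels"][80:400,150:600,::-1],(800,569)))
```

```text
0.1895785646790856 [2.54828698 4.84983409 1.76054461] [-0.2227573   0.11389768  0.26297413] [ 0.16359771 -0.07129485  2.27808724 -0.74342309  0.3993444  -0.52119416]
scene 392 0.8199566476621303 [0.79615145 0.83832988] 0.236403376902686
hood pts 3325 ang med 1.0159333912574426 corr top 0.9903050895950167
rod 1987 ang -0.6587326 0.8620025204711756 y at x=-.1,0: [0.11723453 0.11986217] far 0.236403376902686
top 463 0.8242683001265064 [0.80819262 0.83355423] 0.2379652931047968
hood pts 4398 ang med 1.0420351217772916 corr top 1.016459044123586
rod 2003 ang 0.72251195 0.8669132491729853 y at x=-.1,0: [0.11423354 0.11162433] far 0.23990870467764303
```

View pics/s2.png

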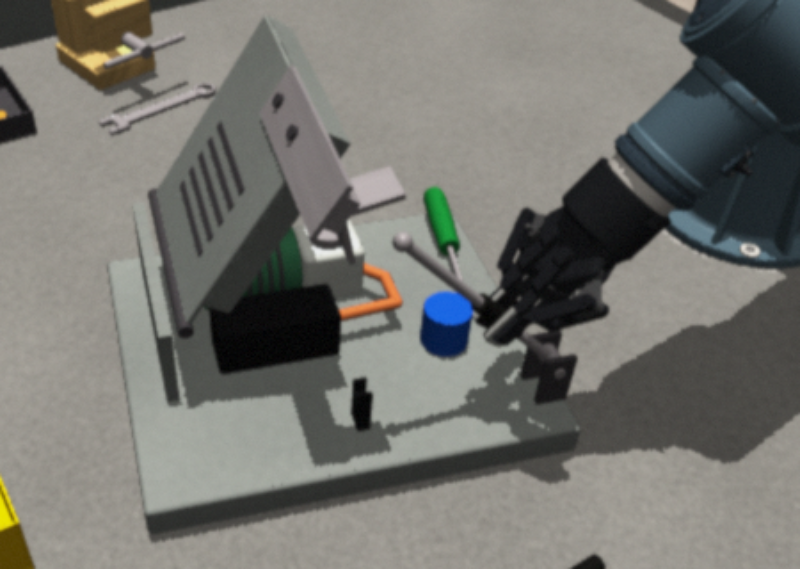

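The rod is gripped and stands at about 0.81 rad: its ball is at (402,241) in the crop, below and in front of the socket at (375,190). Next I'll release it and back away.

Emit:
drive_tool:
  commands:
    - [[0,0,0,0,0,0,120],[0,0,0,0,0,0,120],[0,0,0,0,0,0,120],[0,0,-0.2,0,0,0,120],[0,0,-0.4,0,0,0,120],[0,0,-0.5,0,0,0,120],[0,0,-0.5,0,0,0,120],[0,0,0,0,0,0,255],[0,0,0,0,0,0,255]]

```text
time_s: 7.45
eef_pos: [0.3475, 0.1589, 0.3239]
eef_rot: [0.329, 0.128, 0.934, -0.045]
wrist_force: [-0.1, -0.4, -0.0]
opening: 0.195
```

Emit:
drive_tool:
  commands:
    - [[0,0,0,0,0.81,0,255],[0,0,0,0,0.81,0,255],[0,0,0,0,0.81,0,255],[0,0,0,0,0.81,0,255],[0,0,0,0,0.81,0,255],[0,0,0,0,0.8,0,255],[0,0,0,0,0,0,255]]

```text
time_s: 8.15
eef_pos: [0.3484, 0.1582, 0.3225]
eef_rot: [-0.002, 0.137, 0.991, -0.001]
wrist_force: [0.6, 0.2, 0.0]
opening: -0.0
```

Run:
```python
from h import *
from bench import ctrl
o=ctrl.get_obs();print(o["opening"],o["wrist_force"],unit(o["eef_pos"]),o["q"]);print(rot(o).T@U)
c=ctrl.camera("scene");p=unit(cloud(c));r=np.hypot(p[...,0]+.185,p[...,2]-.08)
t=np.arctan2(p[...,2]-.08,p[...,0]+.185)
m=(c["depth"]>0)&(abs(p[...,1]-.115)<.015)&(r>.08)&(r<.238)&(t>.5)&(t<1.1)
print(m.sum(),np.median(t[m]))
```

```text
-0.0004173683134988568 [0.64865054 0.18675084 0.02910711] [-0.27235808  0.11265018  0.32252062] [ 1.13162631e-01 -1.77702186e-01  2.14300110e+00  5.89423679e-05
  1.18056617e+00 -1.18292403e+00]
[[-0.99998814  0.00281299  0.00397563]
 [ 0.00280678  0.99999484 -0.00156554]
 [-0.00398001 -0.00155436 -0.99999087]]
702 0.8195791152159956
```

Emit:
drive_tool:
  commands:
    - [[0,0,-0.9,0,0,0,255],[0,0,-1,0,0,0,255],[0,0,-1,0,0,0,255],[0,0,-1,0,0,0,255],[0,0,-1,0,0,0,255],[0,0,0,0,0,0,255],[0,0,0,0,0,0,255]]

```text
time_s: 8.9
eef_pos: [0.3477, 0.1589, 0.5691]
eef_rot: [0.002, 0.136, 0.991, -0.0]
wrist_force: [0.3, -0.7, -0.2]
opening: 0.001
```

Emit:
drive_tool:
  commands:
    - [[-0.82,-0.16,0,0,0,0,255],[-0.82,-0.16,0,0,0,0,255],[-0.82,-0.16,0,0,0,0,255],[-0.82,-0.16,0,0,0,0,255],[-0.82,-0.16,0,0,0,0,255],[-0.82,-0.16,0,0,0,0,255],[-0.82,-0.16,0,0,0,0,255],[-0.82,-0.16,0,0,0,0,255],[-0.82,-0.16,0,0,0,0,255],[0,0,0,0,0,0,255]]

```text
time_s: 9.9
eef_pos: [0.6873, -0.0129, 0.5607]
eef_rot: [-0.004, 0.138, 0.99, -0.001]
wrist_force: [-1.0, 0.6, -1.9]
opening: 0.0
```

Run:
```python
from h import *
from bench import ctrl
o=ctrl.get_obs();print(o["wrist_force"],unit(o["eef_pos"]),o["q"]);print(rot(o).T@U)
c=ctrl.camera("wrist");P=cloud(c,rot(o),o["eef_pos"]);p=unit(P)
cv2.imwrite("pics/w3.png",c["pixels"][...,::-1])
a=1.0
x=.14-p[...,0];z=p[...,2]-.13
rr=x*np.cos(a)+z*np.sin(a);h=-x*np.sin(a)+z*np.cos(a)
for y0 in(-.1,0.03,.08):
  for r0 in (.08,.12,.15,.19,.21):
    m=(c["depth"]>0)&(abs(p[...,1]-y0)<.01)&(abs(rr-r0)<.004)&(abs(h)<.05)
    if m.sum()>5: print(y0,r0,m.sum(),np.median(h[m]))
```

```text
[-0.99154834  0.64383736 -1.92456519] [0.10000201 0.03893514 0.56074694] [-0.19055017  0.36679536  1.07040936 -0.00173937  1.71245611 -1.4856077 ]
[[-0.9999606   0.00406448  0.00789194]
 [ 0.00404562  0.99998893 -0.00240408]
 [-0.00790162 -0.00237206 -0.99996597]]
-0.1 0.08 26 0.0029065730079244206
-0.1 0.12 67 0.0036078421019547363
-0.1 0.15 105 0.0019067013559088825
-0.1 0.19 165 0.0015344721561186964
-0.1 0.21 214 0.0013280306472134296
0.03 0.08 52 0.0026220172438724577
0.03 0.12 71 0.002279085470529449
0.03 0.15 106 0.00196907148629364
0.03 0.19 75 0.006599477198938997
0.03 0.21 214 0.00642865336088462
0.08 0.19 159 0.006626497301889231
0.08 0.21 205 0.006452490216921125
```

Emit:
drive_tool:
  commands:
    - [[0,0,0.6,0,0,0,255],[0,0,0.6,0,0,0,255],[0,0,0.4,0,0,0,255],[0.3,0,0,0,0,0,255],[0.3,0,0,0,0,0,255],[0,0,0,0,0,0,255],[0,0,0,0,0,0,255]]

```text
time_s: 10.65
eef_pos: [0.654, -0.0009, 0.4888]
eef_rot: [0.0, 0.135, 0.991, -0.0]
wrist_force: [-0.5, -0.9, 0.2]
opening: 0.002
```

Run:
```python
from h import *
from bench import ctrl
o=ctrl.get_obs();print(o["wrist_force"],unit(o["eef_pos"]))
c=ctrl.camera("scene");cv2.imwrite("pics/s3.png",cv2.resize(c["pixels"][0:400,150:600,::-1],(675,600)))
```

```text
[-0.50975719 -0.897349    0.22293439] [0.06475423 0.04147701 0.48877466]
```

View pics/s3.png

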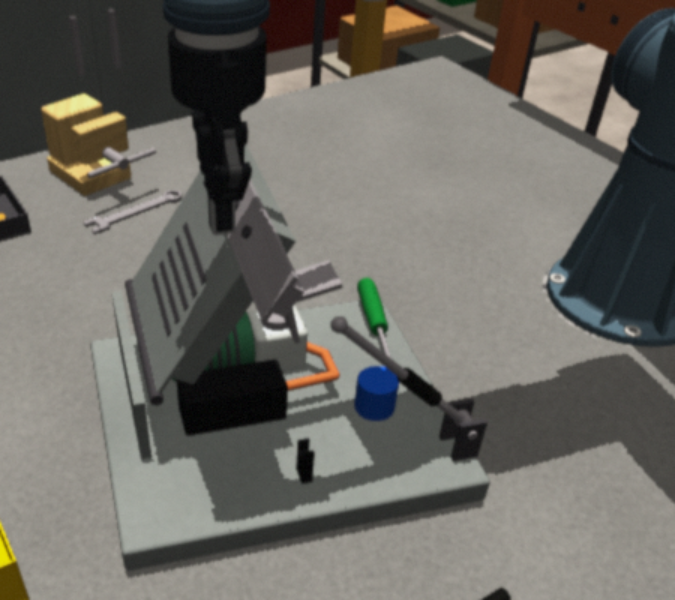

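The closed fingertips hover at (225,220), behind the hood's strap. The rod stands free, with its ball at (340,325) and the hood not yet touched. Next I'll push the hood.

Emit:
drive_tool:
  commands:
    - [[0.18,0,0.09,0,0,0,255],[0.18,0,0.09,0,0,0,255],[0.12,0,0.08,0,0,0,255],[0.12,0,0.07,0,0,0,255],[0.1,0,0.07,0,0,0,255],[0,0,0,0,0,0,255]]

```text
time_s: 11.3
eef_pos: [0.6205, 0.008, 0.4684]
eef_rot: [-0.0, 0.136, 0.991, -0.0]
wrist_force: [0.1, 0.8, -0.8]
opening: -0.002
```

Emit:
drive_tool:
  commands:
    - [[0.11,0,0.09,0,0,0,255],[0.11,0,0.09,0,0,0,255],[0.1,0,0.08,0,0,0,255],[0,0,0,0,0,0,255]]

```text
time_s: 11.7
eef_pos: [0.6047, 0.0125, 0.4549]
eef_rot: [-0.001, 0.136, 0.991, 0.0]
wrist_force: [0.3, 0.2, 0.1]
opening: -0.0
```

```bash
cat > chk.py <<'E'
from h import *
from bench import ctrl
import sys
o=ctrl.get_obs();print(o["time_s"],o["wrist_force"],unit(o["eef_pos"]))
c=ctrl.camera("scene");p=unit(cloud(c));x,z=p[...,0],p[...,2];ok=c["depth"]>0
cv2.imwrite(f"pics/{sys.argv[1]}.png",cv2.resize(c["pixels"][80:400,150:600,::-1],(800,569)))
r=np.hypot(x+.185,z-.08);t=np.arctan2(z-.08,x+.185)
m=ok&(abs(p[...,1]-.115)<.015)&(r>.08)&(r<.18)&(t>.5)&(t<1.1);print("rod",m.sum(),np.median(t[m]))
r=np.hypot(x-.14,z-.13);a=np.arctan2(z-.13,.14-x)-np.arcsin(np.clip(.003/np.maximum(r,.02),-1,1))
m=ok&(abs(p[...,1]+.07)<.07)&(r>.06)&(r<.165)&(a>.5)&(a<1.2);print("hood",m.sum(),np.median(a[m]))
E
python3 chk.py s4
```

```text
11.7 [0.31968499 0.1975135  0.05264846] [0.01363929 0.04112732 0.45486904]
rod 441 0.8215081573928644
hood 2735 0.7994124915121035
```

View pics/s4.png

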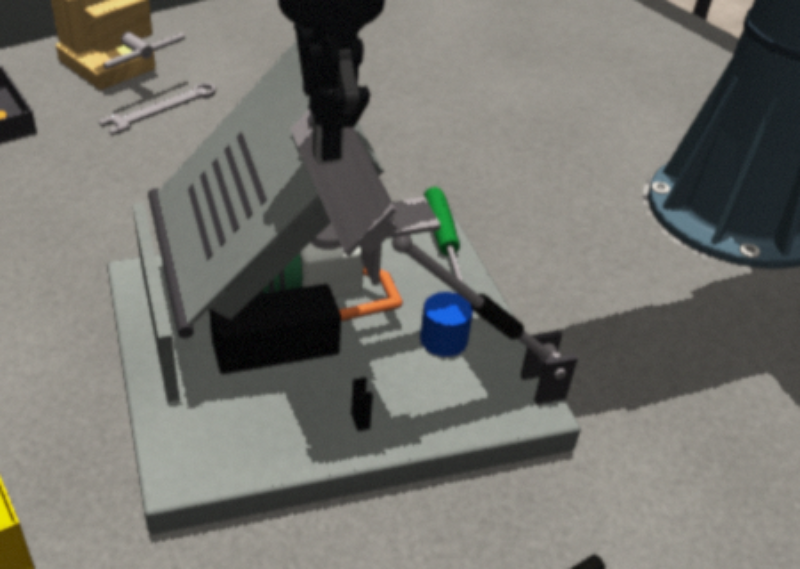

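The ball at (403,240) now sits between the two plates of the V, with the hood at about 0.80 rad. I'll go on in smaller steps.

Emit:
drive_tool:
  commands:
    - [[0.07,0,0.07,0,0,0,255],[0.07,0,0.07,0,0,0,255],[0.06,0,0.06,0,0,0,255],[0,0,0,0,0,0,255]]

```text
time_s: 12.15
eef_pos: [0.5954, 0.015, 0.4452]
eef_rot: [-0.001, 0.136, 0.991, 0.0]
wrist_force: [-1.1, 0.2, -0.0]
opening: -0.002
```

Emit:
drive_tool:
  commands:
    - [[0.03,0,0.03,0,0,0,255],[0,0,0,0,0,0,255]]

```text
time_s: 12.35
eef_pos: [0.5943, 0.0153, 0.4442]
eef_rot: [-0.0, 0.136, 0.991, 0.0]
wrist_force: [0.8, -0.4, 1.1]
opening: -0.0
```

Emit:
drive_tool:
  commands:
    - [[0.03,0,0.03,0,0,0,255],[0,0,0,0,0,0,255]]

```text
time_s: 12.55
eef_pos: [0.5929, 0.0157, 0.4428]
eef_rot: [0.0, 0.136, 0.991, 0.0]
wrist_force: [0.6, 0.2, 0.6]
opening: 0.0
```

```bash
python3 chk.py s5
```

```text
12.55 [0.63176605 0.23235442 0.58582771] [0.00145321 0.04110428 0.44276731]
rod 443 0.8232881635401632
hood 2871 0.7172970094229901
```

Emit:
drive_tool:
  commands:
    - [[0.03,0,0.03,0,0,0,255],[0,0,0,0,0,0,255]]

```text
time_s: 12.8
eef_pos: [0.5915, 0.0161, 0.4413]
eef_rot: [0.0, 0.136, 0.991, -0.0]
wrist_force: [0.9, -0.4, 1.2]
opening: 0.0
```

Emit:
drive_tool:
  commands:
    - [[0.02,0,0.025,0,0,0,255],[0,0,0,0,0,0,255]]

```text
time_s: 13.0
eef_pos: [0.5905, 0.0164, 0.4401]
eef_rot: [0.0, 0.136, 0.991, -0.0]
wrist_force: [2.4, 0.2, 1.7]
opening: 0.001
```

Emit:
drive_tool:
  commands:
    - [[0.02,0,0.025,0,0,0,255],[0,0,0,0,0,0,255]]

```text
time_s: 13.2
eef_pos: [0.5898, 0.0166, 0.4395]
eef_rot: [0.001, 0.136, 0.991, -0.0]
wrist_force: [1.8, -1.8, 4.5]
opening: -0.003
```

```bash
python3 chk.py s6
```

```text
13.2 [ 1.79196459 -1.81320802  4.50746758] [-0.00184198  0.04107083  0.43946008]
rod 449 0.8060821284820325
hood 2904 0.6954631936084722
```

Force is rising and the rod is being centred. A few more small steps.

Emit:
drive_tool:
  commands:
    - [[0.02,0,0.025,0,0,0,255],[0,0,0,0,0,0,255]]

```text
time_s: 13.45
eef_pos: [0.5892, 0.0167, 0.4393]
eef_rot: [0.002, 0.136, 0.991, -0.0]
wrist_force: [4.0, -1.9, 7.3]
opening: -0.0
```

Emit:
drive_tool:
  commands:
    - [[0.01,0,0.02,0,0,0,255],[0,0,0,0,0,0,255]]

```text
time_s: 13.65
eef_pos: [0.5889, 0.0167, 0.4392]
eef_rot: [0.003, 0.136, 0.991, -0.0]
wrist_force: [3.2, -0.6, 10.6]
opening: 0.003
```

```bash
python3 chk.py s7
```

```text
13.65 [ 3.15566889 -0.6429502  10.61388294] [-0.00269351  0.04103277  0.43919445]
rod 446 0.805791400107941
hood 2894 0.6948656519153614
```

Emit:
drive_tool:
  commands:
    - [[0.02,0,0.03,0,0,0,255],[0,0,0,0,0,0,255],[0,0,0,0,0,0,255]]

```text
time_s: 14.0
eef_pos: [0.5884, 0.0169, 0.439]
eef_rot: [0.004, 0.136, 0.991, -0.0]
wrist_force: [3.8, -1.9, 15.3]
opening: 0.002
```

```bash
python3 chk.py s8
```

```text
14.0 [ 3.7741374  -1.90504355 15.270155  ] [-0.00328771  0.04103809  0.43899752]
rod 452 0.8065959245751915
hood 2903 0.6933743080668221
```

View pics/s8.png

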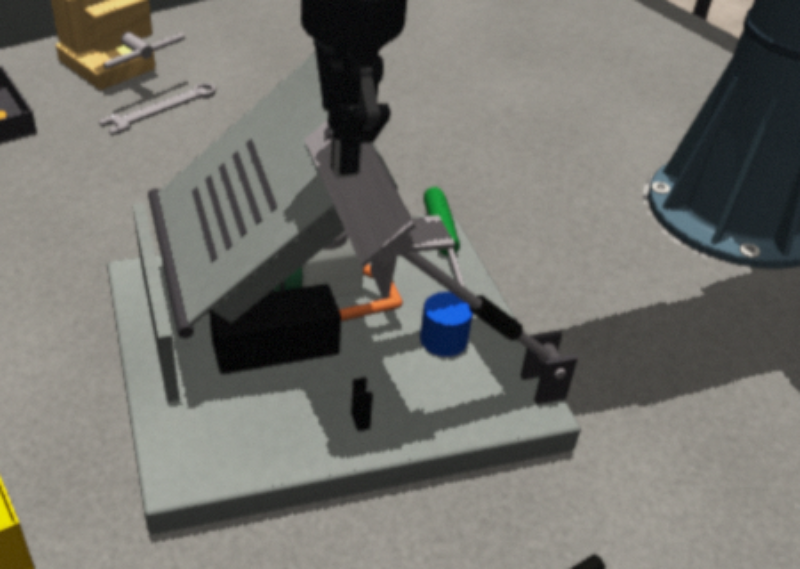

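The rod's end is in the V at about (400,250) and the hood is stalled on it. I'll back off along the hood's normal.

Emit:
drive_tool:
  commands:
    - [[-0.05,0,-0.08,0,0,0,255],[-0.1,0,-0.15,0,0,0,255],[-0.3,0,-0.4,0,0,0,255],[-0.3,0,-0.7,0,0,0,255],[0,0,-0.8,0,0,0,255],[0,0,0,0,0,0,255],[0,0,0,0,0,0,255]]

```text
time_s: 14.75
eef_pos: [0.6234, 0.0073, 0.542]
eef_rot: [0.0, 0.136, 0.991, 0.0]
wrist_force: [-0.0, -0.7, -0.5]
opening: -0.002
```

```bash
python3 chk.py s9
```

```text
14.75 [-0.01257762 -0.66859311 -0.48063559] [0.03308073 0.04116336 0.54202095]
rod 446 0.8059187960114343
hood 2899 0.6947800680396996
```

View pics/s9.png

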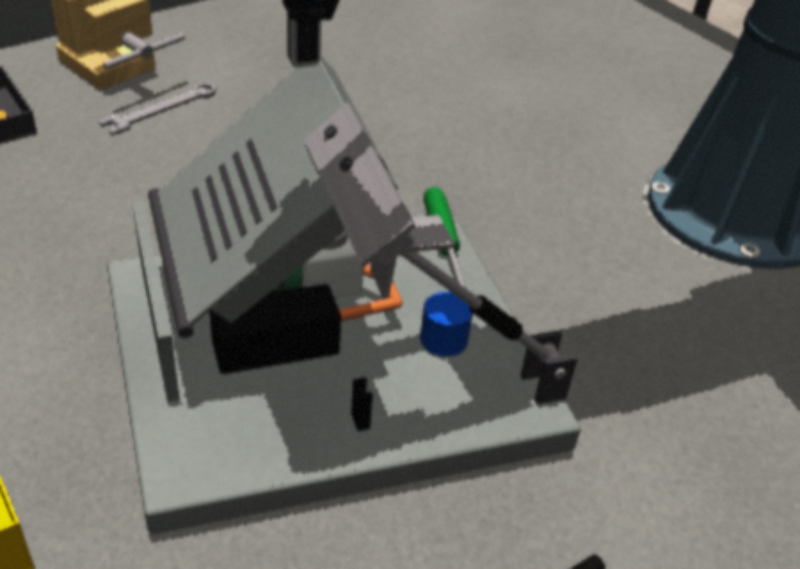

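The hood rests on the rod with the ball in the V near (400,250). The gripper is clear at (305,45), and both angles match the seated values.

```bash
python3 -c "
from bench import ctrl
print(ctrl.hand_in())"
```

```text
the job is handed in; nothing more can be done
None
```

The hood now rests on the prop rod with the ball seated in the socket, and I handed the job in at about 15 s, well under the 45 s limit. I gripped the rod by its sleeve, swung it up to about 0.81 rad and released it. Then I pushed the hood down from 1.0 rad with the closed fingertips until it stopped moving.

- **Seating:** at the end of the push the force rose to about 16 N with almost no further movement. This was below the 40 N limit.
- **After backing off:** the camera put the rod at 0.806 rad (0.80 when seated) and the hood at 0.695 rad (0.70 when seated). These did not change beyond measuring noise when the fingers left. The wrist force was back near zero, and the last picture shows the gripper clear.
- **Disagreements:** both angles are off by about 0.006 rad, within the camera's accuracy. The two fixed cameras also disagreed by about 0.025 rad on the hood's angle at the start. The ball is partly hidden by the plates, so seating rests on the angles and the force, not a direct view.

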